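# Load a centrifuge rotor in balance from two piles of tube inserts

## Task

Get the centrifuge rotor ready: take the two piles of white tube inserts apart and seat each insert fully home, bores up, in a rotor bucket of its own, in balance: the two inserts with two wide bores in buckets opposite each other, and the two with eight narrow bores in the other two buckets. Do not tip an insert over, and leave the beaker and the bottle standing where they are.

Things in the scene. Friction and masses are not known exactly. Their poses are not given: they have to be found in the camera images.
- insert_wide_1: White plastic tube insert, 76 (x) x 42 (y) x 60 mm high, 0.08-0.17 kg, two wide round bores (30 mm) in a row in its top; lower edges chamfered 3 mm; origin: centre of its underside, z up; same after a half turn. Starts as the lower one of a pile of two, on the counter, its ends showing. Grip any insert across its 42 mm, from above, by its top 20 mm.
- insert_wide_2: White plastic tube insert, 76 (x) x 42 (y) x 60 mm high, 0.08-0.17 kg, two wide round bores (30 mm) in a row in its top; lower edges chamfered 3 mm; origin: centre of its underside, z up; same after a half turn. Starts on top of a lower insert of either kind (underside at 60 mm height), roughly crosswise.
- insert_narrow_1: White plastic tube insert, 76 (x) x 42 (y) x 60 mm high, 0.08-0.17 kg, eight narrow round bores (14 mm), 4 by 2, in its top; lower edges chamfered 3 mm; origin: centre of its underside, z up; same after a half turn. Starts as the lower one of the other pile of two, on the counter, its ends showing.
- insert_narrow_2: White plastic tube insert, 76 (x) x 42 (y) x 60 mm high, 0.08-0.17 kg, eight narrow round bores (14 mm), 4 by 2, in its top; lower edges chamfered 3 mm; origin: centre of its underside, z up; same after a half turn. Starts on top of the other pile's lower insert (underside at 60 mm height), roughly crosswise.
- bucket_1: Steel bucket of the four-place rotor, OPPOSITE bucket_3. Open cup; origin: centre of underside, x along its length (tangential), y radial, z up. Level inner floor 3 mm above origin, inside 83 x 49 mm at the floor, flaring from 15 mm up to 94 x 60 mm at the rim, 37 mm above origin. An insert seats lengthwise (x along x) and stands 26 mm above the rim: hold it there.
- bucket_2: Same bucket, OPPOSITE bucket_4; 1 and 3 are its neighbours. All four sit 95 mm from the rotor axis, a quarter turn apart, underside 14 mm and rim 51 mm above the counter. The rotor neither turns nor do its buckets swing. Arms lie below the rims; the black hub knob on the axis is 40 mm across, its top 64 mm above the counter.
- bucket_3: Same steel bucket, OPPOSITE bucket_1; sizes and axes as for bucket_1.
- bucket_4: Same steel bucket, OPPOSITE bucket_2; sizes and axes as for bucket_1. On the way here from the piles: the tall instrument behind the piles (front at x = 0.53 m, y -0.07 to 0.27 m, up to 0.31 m high) is solid: carry round it.
- beaker: Clear glass beaker, 52 mm across, 66 mm high, standing on the counter to the right of the rotor, to be left alone; origin at the centre of its underside.
- diluent_bottle: White plastic bottle with screw cap, 37 x 40 x 94 mm, standing behind the rotor, to be left alone; origin at the centre of its underside.

How it is judged:
At the end, for the whole second after the job is handed in: Each insert is in a bucket of its own: on the floor within 3 mm, centred within 8 mm, lengthwise within 0.15 rad, upright within 0.08 rad, slower than 0.02 m/s. The two wide-bored inserts are in opposite buckets, as are the two narrow-bored ones (over 165 mm apart) (((horizontal distance between insert_wide_1 and bucket_1 below 0.008 m and z of insert_wide_1 in the frame of bucket_1 below 0.006 m and angle between the x axis of insert_wide_1 and the x axis of bucket_1, either way round below 0.15 rad and angle between insert_wide_1's own z axis and vertical below 0.08 rad) or (horizontal distance between insert_wide_1 and bucket_2 below 0.008 m and z of insert_wide_1 in the frame of bucket_2 below 0.006 m and angle between the x axis of insert_wide_1 and the x axis of bucket_2, either way round below 0.15 rad and angle between insert_wide_1's own z axis and vertical below 0.08 rad) or (horizontal distance between insert_wide_1 and bucket_3 below 0.008 m and z of insert_wide_1 in the frame of bucket_3 below 0.006 m and angle between the x axis of insert_wide_1 and the x axis of bucket_3, either way round below 0.15 rad and angle between insert_wide_1's own z axis and vertical below 0.08 rad) or (horizontal distance between insert_wide_1 and bucket_4 below 0.008 m and z of insert_wide_1 in the frame of bucket_4 below 0.006 m and angle between the x axis of insert_wide_1 and the x axis of bucket_4, either way round below 0.15 rad and angle between insert_wide_1's own z axis and vertical below 0.08 rad)) and ((horizontal distance between insert_wide_2 and bucket_1 below 0.008 m and z of insert_wide_2 in the frame of bucket_1 below 0.006 m and angle between the x axis of insert_wide_2 and the x axis of bucket_1, either way round below 0.15 rad and angle between insert_wide_2's own z axis and vertical below 0.08 rad) or (horizontal distance between insert_wide_2 and bucket_2 below 0.008 m and z of insert_wide_2 in the frame of bucket_2 below 0.006 m and angle between the x axis of insert_wide_2 and the x axis of bucket_2, either way round below 0.15 rad and angle between insert_wide_2's own z axis and vertical below 0.08 rad) or (horizontal distance between insert_wide_2 and bucket_3 below 0.008 m and z of insert_wide_2 in the frame of bucket_3 below 0.006 m and angle between the x axis of insert_wide_2 and the x axis of bucket_3, either way round below 0.15 rad and angle between insert_wide_2's own z axis and vertical below 0.08 rad) or (horizontal distance between insert_wide_2 and bucket_4 below 0.008 m and z of insert_wide_2 in the frame of bucket_4 below 0.006 m and angle between the x axis of insert_wide_2 and the x axis of bucket_4, either way round below 0.15 rad and angle between insert_wide_2's own z axis and vertical below 0.08 rad)) and ((horizontal distance between insert_narrow_1 and bucket_1 below 0.008 m and z of insert_narrow_1 in the frame of bucket_1 below 0.006 m and angle between the x axis of insert_narrow_1 and the x axis of bucket_1, either way round below 0.15 rad and angle between insert_narrow_1's own z axis and vertical below 0.08 rad) or (horizontal distance between insert_narrow_1 and bucket_2 below 0.008 m and z of insert_narrow_1 in the frame of bucket_2 below 0.006 m and angle between the x axis of insert_narrow_1 and the x axis of bucket_2, either way round below 0.15 rad and angle between insert_narrow_1's own z axis and vertical below 0.08 rad) or (horizontal distance between insert_narrow_1 and bucket_3 below 0.008 m and z of insert_narrow_1 in the frame of bucket_3 below 0.006 m and angle between the x axis of insert_narrow_1 and the x axis of bucket_3, either way round below 0.15 rad and angle between insert_narrow_1's own z axis and vertical below 0.08 rad) or (horizontal distance between insert_narrow_1 and bucket_4 below 0.008 m and z of insert_narrow_1 in the frame of bucket_4 below 0.006 m and angle between the x axis of insert_narrow_1 and the x axis of bucket_4, either way round below 0.15 rad and angle between insert_narrow_1's own z axis and vertical below 0.08 rad)) and ((horizontal distance between insert_narrow_2 and bucket_1 below 0.008 m and z of insert_narrow_2 in the frame of bucket_1 below 0.006 m and angle between the x axis of insert_narrow_2 and the x axis of bucket_1, either way round below 0.15 rad and angle between insert_narrow_2's own z axis and vertical below 0.08 rad) or (horizontal distance between insert_narrow_2 and bucket_2 below 0.008 m and z of insert_narrow_2 in the frame of bucket_2 below 0.006 m and angle between the x axis of insert_narrow_2 and the x axis of bucket_2, either way round below 0.15 rad and angle between insert_narrow_2's own z axis and vertical below 0.08 rad) or (horizontal distance between insert_narrow_2 and bucket_3 below 0.008 m and z of insert_narrow_2 in the frame of bucket_3 below 0.006 m and angle between the x axis of insert_narrow_2 and the x axis of bucket_3, either way round below 0.15 rad and angle between insert_narrow_2's own z axis and vertical below 0.08 rad) or (horizontal distance between insert_narrow_2 and bucket_4 below 0.008 m and z of insert_narrow_2 in the frame of bucket_4 below 0.006 m and angle between the x axis of insert_narrow_2 and the x axis of bucket_4, either way round below 0.15 rad and angle between insert_narrow_2's own z axis and vertical below 0.08 rad)) and horizontal distance between insert_wide_1 and insert_wide_2 above 0.165 m and horizontal distance between insert_narrow_1 and insert_narrow_2 above 0.165 m and linear speed of each of insert_wide_1, insert_wide_2, insert_narrow_1, insert_narrow_2 below 0.02 m/s); the robot touches nothing.
It fails at once if an insert is tipped over (more than 0.7 rad) (angle between any of insert_wide_1, insert_wide_2, insert_narrow_1, insert_narrow_2's own z axis and vertical above 0.7 rad).
It fails at once if the beaker or the bottle is shifted more than 20 mm or tipped (distance of any of beaker, diluent_bottle from where it was at the start of the episode above 0.02 m or angle between any of beaker, diluent_bottle's own z axis and vertical above 0.3 rad).
It also fails if it takes over 122 s, if anything falls off the work surface, if the arm or the gripper's body presses on something with over 40 N, if the wrist force passes 120 N, or if a joint passes its speed limit or range.

## Robot

A 6-joint arm with a two-finger parallel gripper is mounted at the origin on a cart in front of the work surface, level with it; the furniture and walls round the work are solid. World frame = base frame: x ahead of the robot, y to its left, z up, the work surface at z = 0. Lengths are in m, angles in rad, forces in N, time in s.
With the tool pointing down it reaches from about 0.35 to 0.875 m from the base axis. Payload 4.2 kg.
Tool frame: the origin (TCP) lies on the mounting face of the last link; the fingertips stand 182 mm ahead of it and the grasp point (between the pads) lies 164 mm ahead of it; z points along the fingers, y is the line along which they close (so a half turn about z gives the same grasp; the last joint's range is limited). The gripper opens to 87 mm and grips with 3 to 60 N. Pads are 19 mm wide; open, the fingers measure 117 mm over their backs; the gripper's body (75 mm by 190 mm) begins 51 mm behind the grasp point.
Start: joints at [-1.003, 0.385, 0.008, 0, -1.194, -0.259], TCP at [0.19, -0.595, 0.405] pointing down, gripper open.
Joint ranges: [-3.14, 3.14], [-1.21, 2.06], [-1.07, 1.41], [-3.16, 2.05], [-2.99, -0.16], [-3.1, 3.1]. Speed limits (rad/s): [2.79, 2.79, 3.14, 3.14, 3.14, 3.14].

## Interface

Orientations are given as a unit quaternion [x, y, z, w].
In Python, from rig import env, jaws, planner, sensors, optics, ticket, models gives the robot as it stands. Calls block until the motion is done:
- env.move_to(position, orientation): joint-space move of the TCP to a pose.
- env.move_linear(position, rate=0.15, attitude=None): straight line of the TCP; attitude=None keeps the orientation; rate is the mean speed in m/s.
- env.goto_joints(angles): joint-space move.
- jaws.move_gripper(opening): finger opening in m; the grip force is fixed at half the most; returns when the fingers have stopped.
- env.hold(seconds).
- planner.ik(position, orientation): joint angles nearest the present ones, or None.
- sensors.observe(): the state.
- optics.camera(name): name is "scene" or "top"; returns a dict with "frame" (480x640x3 uint8, red, green, blue), "depth" (480x640 float32, m along the optical axis (not along the pixel's ray), 0 where there is no reading), "vfov" (degrees; the focal length in pixels is half the picture's height over the tangent of half this angle, whatever the lens; pixels are square), "cx", "cy" (the principal point, pixels), "k1" (the pictures are not rectified: a ray, as slopes to the right and down, at radius r is drawn at 1 + k1 r^2 times it, then the intrinsics apply), "extrinsics" (4x4, takes a point from camera to world coordinates). Camera axes: x right, y up, looking along -z (the intrinsics and any distortion apply to the point x, -y, -z); pixel columns grow to the right and rows downward; lengths in m; the calibration is good to about 2 mm. A picture is of the moment at which its call begins.
A pose or a line that the arm cannot do raises env.IKError and nothing moves.
- ticket.finish_job(): hands the job in; it is judged then, once.
Trained networks look in the newest picture that a camera, given by its name, has taken for a name from the list of things; names that differ only in an ending like _2 or _b are one class to them, and where a whole thing is asked for, a point or a joint stands for the part that bears it (a point fixed in the world has none). Each returns a list of dicts, best first, with "score" (0 to 1); they miss things now and then, are a little off and sometimes report something else, mostly with a low value. They report only what shows in the picture. A call takes as long as a camera call.
- models.boxes_of(camera, thing): "xy" ([column, row] in pixels, amid what is visible of it).
The state is a dict: "t": time; "q": joint angles; "qd": joint speeds; "joint_efforts": joint torques, N m; "eef_pos": TCP position; "ee_rot": TCP orientation; "force": force on the tool from outside, world axes, zero at the start; "torque": the same for the moment, N m; "gripper_width": finger opening in m; "grip_force": force on a finger pad.
Only numpy, scipy, OpenCV 4.12 (cv2) and the standard library are available. Lean on these libraries where they do the work, as an engineer would, in place of code of your own. Each camera call takes 0.05 s, during which the arm holds its last target. There are 200 camera calls.

## Working session

There is one attempt and no reset: what is moved stays moved. The work goes in short steps, each a Python script; the robot and the scene stay as the last script left them, time stands still between calls to the robot, and variables do not carry over. Pictures are saved under pics/ and viewed, at most 14 in all, crops included, and the job is handed in when it is done.

```bash
mkdir -p pics; ls; cat > h.py <<'E'
import numpy as np, cv2
from rig import env, jaws, planner, sensors, optics, ticket, models
def cloud(c):
    """world xyz per pixel (480x640x3), nan where no depth"""
    H,W=c["depth"].shape; f=H/2/np.tan(np.radians(c["vfov"])/2)
    u,v=np.meshgrid(np.arange(W),np.arange(H))
    K=np.array([[f,0,c["cx"]],[0,f,c["cy"]],[0,0,1]])
    p=cv2.undistortPoints(np.stack([u,v],-1).reshape(-1,1,2).astype(float),K,np.array([c["k1"],0,0,0.])).reshape(H,W,2)
    d=c["depth"].astype(float).copy(); d[d<=0]=np.nan
    P=np.stack([p[...,0]*d,-p[...,1]*d,-d,np.ones_like(d)],-1)
    return (P@np.asarray(c["extrinsics"]).T)[...,:3]
def save(c,n): cv2.imwrite("pics/"+n+".png",c["frame"][...,::-1])
E
python3 - <<'E'
from h import *
for n in("top","scene"):
    c=optics.camera(n); save(c,n+"0"); np.savez(n+"0.npz",**c)
    print(n,c["vfov"],c["cx"],c["cy"],c["k1"],np.round(c["extrinsics"],3).tolist())
    for t in("insert_wide_1","insert_narrow_1","bucket_1","beaker","diluent_bottle"):
        P=cloud(c)
        print(t,[(np.round(r["xy"]).tolist(),round(r["score"],2),np.round(P[int(r["xy"][1]),int(r["xy"][0])],3).tolist()) for r in models.boxes_of(n,t)])
print(sensors.observe())
E
```

```text
pics
top 50.68539390034987 313.66708148676605 251.94124604520673 -0.019494605765466636 [[0.011, 0.99, -0.143, 0.431], [-1.0, 0.013, 0.016, -0.132], [0.018, 0.143, 0.99, 1.201], [0.0, 0.0, 0.0, 1.0]]
insert_wide_1 [([167.0, 316.0], 0.95, [0.447, 0.166, 0.089])]
insert_narrow_1 [([252.0, 321.0], 0.91, [0.438, -0.02, 0.122]), ([170.0, 326.0], 0.76, [0.426, 0.151, 0.12]), ([165.0, 319.0], 0.21, [0.44, 0.166, 0.105])]
bucket_1 [([334.0, 266.0], 0.94, [0.569, -0.2, 0.018]), ([363.0, 315.0], 0.76, [0.456, -0.267, 0.022]), ([383.0, 240.0], 0.71, [0.636, -0.316, 0.016]), ([413.0, 291.0], 0.62, [0.512, -0.385, 0.021])]
beaker [([467.0, 322.0], 0.6, [0.444, -0.515, 0.005])]
diluent_bottle [([298.0, 187.0], 0.59, [0.74, -0.114, 0.094])]
scene 52.308780089910776 323.6479249970687 240.29793528726825 -0.03610235063401358 [[-0.833, 0.266, -0.485, 0.011], [-0.553, -0.373, 0.745, 0.742], [0.018, 0.889, 0.458, 0.624], [0.0, 0.0, 0.0, 1.0]]
insert_wide_1 [([294.0, 324.0], 0.66, [0.427, 0.191, 0.105]), ([351.0, 305.0], 0.65, [0.42, 0.004, 0.041])]
insert_narrow_1 [([296.0, 354.0], 0.64, [0.428, 0.188, 0.
[... 383 characters left out ...]
.6, 'q': array([-1.00333993e+00,  3.84681041e-01,  7.89697930e-03, -7.51479869e-05,
       -1.19399945e+00, -2.58590153e-01]), 'qd': array([ 3.61923826e-05, -3.69185776e-04,  9.85456576e-04,  5.91351736e-04,
        6.87205590e-04, -7.23463544e-04]), 'joint_efforts': array([-7.82511643e-05, -3.90211201e+01,  1.87533259e+01,  4.22250956e+00,
        1.53818977e-02, -1.80010886e-05]), 'eef_pos': array([ 0.19000092, -0.59538642,  0.40474918]), 'ee_rot': array([-1.53806331e-01,  9.88101013e-01,  8.15428321e-06,  3.45723592e-05]), 'force': array([0.07470752, 0.49953976, 0.27079873]), 'torque': array([ 0.01847422, -0.04430736,  0.01937102]), 'grip_force': 0.0, 'gripper_width': 0.08663011293519467}
```

```bash
python3 - <<'E'
import cv2,numpy as np
a=cv2.imread("pics/top0.png");
cv2.imwrite("pics/topc.png",cv2.resize(a[150:375,110:410+100],(800,450),interpolation=cv2.INTER_CUBIC))
b=cv2.imread("pics/scene0.png")
cv2.imwrite("pics/scenec.png",cv2.resize(b[190:390,240:480],(720,600),interpolation=cv2.INTER_CUBIC))
E
```

```text
(no output)
```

View pics/topc.png

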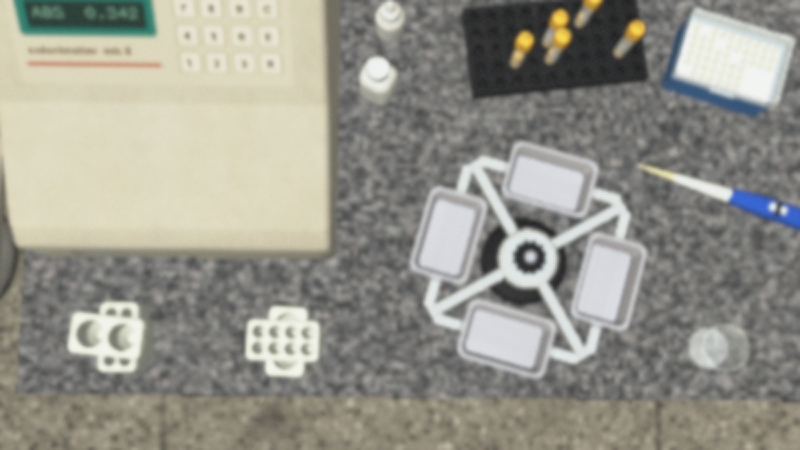

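View pics/scenec.png

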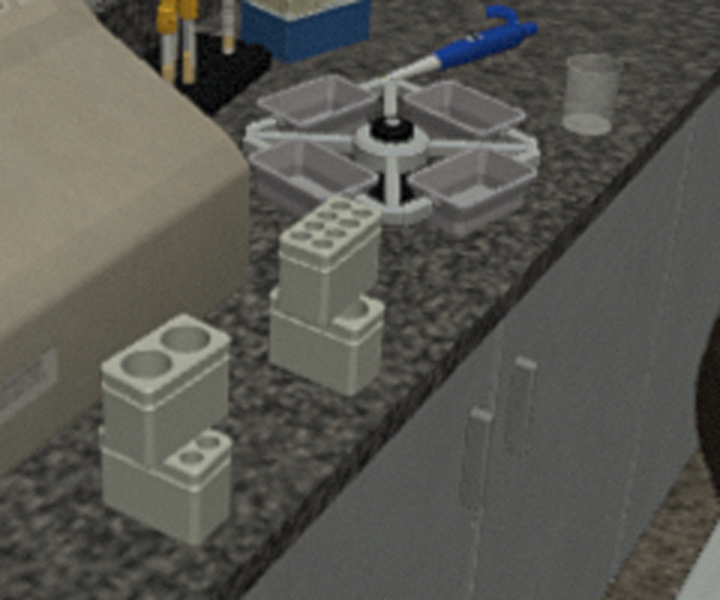

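The left pile has a wide insert (crop ~105,332) on a narrow one. The right pile has a narrow insert (~283,340) on a wide one. The rotor hub is at ~(528,257), with four empty buckets, and the beaker is at right (~718,347). Next I fit the poses from depth.

```bash
cat >> h.py <<'E'
from scipy.optimize import least_squares
def rect(pts,L=.076,W=.042):
    (x,y),(w,h),a=cv2.minAreaRect(pts[:,:2].astype(np.float32)*1000)
    if w<h: w,h,a=h,w,a+90
    return np.round([x/1000,y/1000,w/1000,h/1000,(np.radians(a)+np.pi/2)%np.pi-np.pi/2],4)
def big(P,m):
    """points of the largest connected image blobs of mask m"""
    n,l,s,_=cv2.connectedComponentsWithStats(m.astype(np.uint8),connectivity=4)
    return [P[l==i] for i in range(1,n) if s[i,4]>25]
E
python3 - <<'E'
from h import *
for n in("top","scene"):
    c=dict(np.load(n+"0.npz")); P=cloud(c); x,y,z=P[...,0],P[...,1],P[...,2]
    ctr=(x>.4)&(x<.5)&(y<-.05)&(y>-.13); print(n,"counter",np.nanmedian(z[ctr]),np.nanstd(z[ctr]))
    for lo,hi in((.112,.130),(.052,.068)):
        for q in big(P,(z>lo)&(z<hi)&(x<.52)&(x>.3)&(y>-.1)): print("ins",lo,len(q),rect(q),np.median(q[:,2]).round(4))
    for q in big(P,(z>.011)&(z<.023)&(x>.35)&(x<.75)&(y<-.12)&(y>-.46)): print("floor",len(q),rect(q),np.median(q[:,2]).round(4))
    m=(z>.04)&(z<.06)&(x>.35)&(x<.75)&(y<-.12)&(y>-.46)
    for q in big(P,m): print("rim",len(q),rect(q),np.median(q[:,2]).round(4))
    for q in big(P,(z>.058)&(z<.07)&(x>.45)&(x<.65)&(y<-.22)&(y>-.4)): print("hub",len(q),rect(q))
    k=(z>.1)&(z<.3)&(x>.5)&(x<.6)&(y>0)&(y<.25); print("instr front", np.nanpercentile(x[k],[1,5]) if k.any() else None)
E
```

```text
top counter 0.000703703077522988 0.02566091186648385
ins 0.112 431 [0.4444 0.1671 0.075  0.042  1.4692] 0.1202
ins 0.112 468 [ 0.4419 -0.0189  0.0762  0.042   1.5536] 0.1204
ins 0.052 93 [ 0.4729  0.1711  0.0405  0.0158 -1.559 ] 0.0605
ins 0.052 91 [ 0.472  -0.0178  0.0421  0.0136 -1.558 ] 0.0604
ins 0.052 84 [ 0.4155  0.169   0.039   0.0154 -1.5601] 0.0607
ins 0.052 98 [ 0.4112 -0.016   0.0402  0.0154 -1.5604] 0.0602
floor 43 [ 0.7429 -0.2723  0.0472  0.0062 -1.4433] 0.0201
floor 685 [ 0.6317 -0.3159  0.0829  0.0479  1.3162] 0.0177
floor 707 [ 0.5651 -0.1979  0.0823  0.0488 -0.2697] 0.0178
floor 47 [ 0.5409 -0.25    0.0308  0.0142  0.0034] 0.0128
floor 707 [ 0.5141 -0.3826  0.0829  0.0481 -0.2628] 0.0177
floor 744 [ 0.4475 -0.2645  0.0831  0.0489  1.2997] 0.0176
rim 3720 [ 0.5392 -0.2895  0.2588  0.2582 -0.2672] 0.0484
hub 202 [ 0.5382 -0.2881  0.0372  0.0366 -1.5613]
instr front [0.53693176 0.53902932]
scene counter 0.00033436163426425747 0.058466826533864334
ins 0.112 461 [ 0.4402 -0.0196  0.0781  0.0429  1.5464] 0.1187
ins 0.112 565 [0.4438 0.1665 0.0765 0.0433 1.4463] 0.119
ins 0.052 218 [ 0.4338 -0.0077  0.0784  0.0528  0.5464] 0.0597
ins 0.052 302 [0.4175 0.1744 0.0711 0.0302 1.2781] 0.0593
floor 41 [ 0.7466 -0.3216  0.0691  0.0071 -1.5171] 0.0175
floor 35 [ 0.6453 -0.3455  0.0418  0.0109  1.3264] 0.0192
floor 66 [ 0.5759 -0.2247  0.0505  0.0169 -0.2023] 0.0183
floor 80 [ 0.4577 -0.2908  0.0463  0.0188  1.3377] 0.0178
floor 66 [ 0.4267 -0.2521  0.0893  0.0378  0.8446] 0.0201
rim 2154 [ 0.5373 -0.2882  0.2598  0.2592 -1.1507] 0.0468
hub 73 [ 0.5365 -0.2887  0.0366  0.0316  0.4788]
instr front [0.53561877 0.536574  ]
```

```bash
cat >> h.py <<'E'
G=.164
def quat(th): f=(th+np.pi/2)/2; return np.array([np.cos(f),np.sin(f),0,0])
def pick(p,th):
    """of the two equal grasps, the one with the last joint nearest its middle"""
    c=[(abs(s[5]),t) for t in(th,th+np.pi) if (s:=planner.ik([p[0],p[1],p[2]+G],quat(t))) is not None]
    return min(c)[1] if c else None
def lin(x,y,z,th,rate=.2): env.move_linear([x,y,z+G],rate=rate,attitude=quat(th))
def st(s):
    o=sensors.observe(); print(s,round(o["t"],2),np.round(o["eef_pos"]-[0,0,G],4),"F",np.round(o["force"],1),"w",round(o["gripper_width"],4),"g",round(o["grip_force"],1),"q",np.round(o["q"],2)); return o
B=dict(A=(.6317,-.3159,1.303),B=(.5651,-.1979,-.268),C=(.5141,-.3826,-.268),D=(.4475,-.2645,1.303))
E
python3 - <<'E'
from h import *
P=np.concatenate([cloud(dict(np.load(n+"0.npz"))).reshape(-1,3) for n in("top","scene")])
k=(P[:,1]>-.05)&(P[:,1]<.22)&(P[:,0]>.5)
for z in np.arange(.02,.32,.03):
    q=P[k&(abs(P[:,2]-z)<.015)][:,0]; print(round(z,2),len(q),np.percentile(q,[1,50]).round(3) if len(q) else"")
k=(abs(P[:,2])<.008)&(abs(P[:,1]-.08)<.2); print("edge x",np.percentile(P[k][:,0],[.2,1]))
for p,th in [((.483,-.019,.09),np.pi/2),((.425,-.019,.115),0),((.483,.167,.09),np.pi/2),((.425,.167,.115),0)]+[((b[0],b[1],.072),b[2]+np.pi/2) for b in B.values()]:
    for t in(th,th+np.pi):
        s=planner.ik([p[0],p[1],p[2]+G],quat(t)); print(p,round(t,2),None if s is None else np.round(s,2))
E
```

```text
0.02 569 [0.504 0.537]
0.05 1102 [0.535 0.537]
0.08 1210 [0.535 0.537]
0.11 2006 [0.535 0.538]
0.14 5899 [0.544 0.568]
0.17 7106 [0.591 0.623]
0.2 5451 [0.65  0.675]
0.23 5362 [0.691 0.71 ]
0.26 5847 [0.721 0.741]
0.29 7616 [0.751 0.776]
edge x [-0.12463794 -0.11813268]
(0.483, -0.019, 0.09) 1.57 [ 0.3   0.32 -0.53  0.   -0.72 -1.87]
(0.483, -0.019, 0.09) 4.71 [ 0.3   0.32 -0.53  0.   -0.72  1.27]
(0.425, -0.019, 0.115) 0 [ 0.34  0.2  -0.64  0.   -0.74  2.8 ]
(0.425, -0.019, 0.115) 3.14 [ 0.34  0.2  -0.64  0.   -0.74 -0.34]
(0.483, 0.167, 0.09) 1.57 [ 0.65  0.36 -0.47 -0.   -0.74 -2.22]
(0.483, 0.167, 0.09) 4.71 [ 0.65  0.36 -0.47  0.   -0.74  0.92]
(0.425, 0.167, 0.115) 0 [ 0.73  0.24 -0.57  0.   -0.76  2.41]
(0.425, 0.167, 0.115) 3.14 [ 0.73  0.24 -0.57  0.   -0.76 -0.73]
(0.6317, -0.3159, 0.072) 2.87 [-0.24  0.66  0.03  0.   -0.95 -0.03]
(0.6317, -0.3159, 0.072) 6.02 None
(0.5651, -0.1979, 0.072) 1.3 [-0.07  0.51 -0.26  0.   -0.8  -1.77]
(0.5651, -0.1979, 0.072) 4.44 [-0.07  0.51 -0.26  0.   -0.8   1.37]
(0.5141, -0.3826, 0.072) 1.3 [-0.39  0.57 -0.15  0.   -0.85 -1.45]
(0.5141, -0.3826, 0.072) 4.44 [-0.39  0.57 -0.15  0.   -0.85  1.69]
(0.4475, -0.2645, 0.072) 2.87 [-0.22  0.4  -0.46  0.   -0.71 -0.05]
(0.4475, -0.2645, 0.072) 6.02 [-0.22  0.4  -0.46  0.   -0.71  3.1 ]
```

```bash
cat >> h.py <<'E'
def push(y,yaw,opening=.03,xs=.485,xe=.4555,z=.088):
    """slide the top insert of a pile to centre x=.425 with the finger sides"""
    th=pick((xs,y,.2),yaw)
    lin(xs,y,.2,th,.3); jaws.move_gripper(opening); lin(xs,y,z,th,.2); st("down")
    lin(xe,y,z,th,.05); st("pushed"); lin(xe+.004,y,z,th,.05); lin(xe+.004,y,.2,th,.25)
E
python3 - <<'E'
from h import *
env.move_to([.44,-.28,.25+G],quat(pick((.44,-.28,.25),np.pi/2))); st("way")
push(-.019,np.pi/2)
jaws.move_gripper(.087); th=pick((.425,-.019,.2),0)
lin(.425,-.019,.2,th,.3); st("above")
c=optics.camera("scene"); save(c,"p2")
E
```

```text
way 2.09 [ 0.4398 -0.2805  0.25  ] F [-0.4  0.2  0.4] w 0.0874 g 0.0 q [-0.26  0.2  -0.23  0.   -1.14 -1.32]
down 7.24 [ 0.4856 -0.0188  0.0887] F [ 0.5 -0.7 -0.3] w 0.0301 g 0.0 q [ 0.3   0.33 -0.53  0.   -0.71  1.27]
pushed 7.98 [ 0.4553 -0.019   0.088 ] F [ 0.6 -0.3  0.9] w 0.0297 g 0.0 q [ 0.32  0.29 -0.6  -0.   -0.69  1.25]
above 11.7 [ 0.425 -0.019  0.2  ] F [-0.3 -0.4  0.2] w 0.0869 g 0.0 q [ 0.34  0.08 -0.51  0.   -0.98 -0.34]
```

View pics/p2.png

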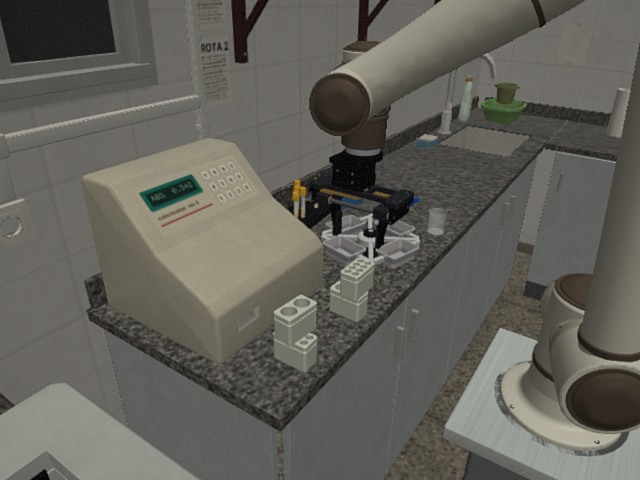

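The arm is above pile 2. Its narrow insert (~357,275) has moved towards the robot and still stands on the wide one (~350,305), and pile 1 (~295,330) is untouched. I'll check the pose by depth, then grasp and place it in bucket B.

```bash
cat >> h.py <<'E'
def find(cam,lo,hi,y0,y1):
    P=cloud(optics.camera(cam)); x,y,z=P[...,0],P[...,1],P[...,2]
    return [(len(q),rect(q)) for q in big(P,(z>lo)&(z<hi)&(x<.52)&(x>.36)&(y>y0)&(y<y1))]
def grasp(x,y,z,th):
    lin(x,y,z,th,.15); st("at"); jaws.move_gripper(.03); o=st("closed"); return .036<o["gripper_width"]<.048
def place(b,zc=.19):
    """carry by way of the front lane, lower into bucket b, let go, rise"""
    x,y,yaw=B[b]; th=pick((x,y,.08),yaw+np.pi/2); o=sensors.observe()["eef_pos"]
    env.move_linear([.43,-.25,zc+G],rate=.3,attitude=quat(th)) if o[1]>-.15 else None
    lin(x,y,zc,th,.25); lin(x,y,.12,th,.2); st("over")
    lin(x,y,.0735,th,.04); o=st("in")
    return o,th
def release(b,th):
    x,y,_=B[b]; jaws.move_gripper(.062); lin(x,y,.19,th,.2); st("up")
E
python3 - <<'E'
from h import *
r=find("scene",.11,.13,-.1,.06); print(r)
x,y=r[0][1][:2]; a=r[0][1][4]
if len(r)==1 and abs(x-.425)<.008 and abs(abs(a)-np.pi/2)<.08:
    th=pick((.425,-.019,.2),0)
    print(grasp(.425,-.019,.115,th)); lin(.425,-.019,.19,th,.15); st("lift")
E
```

```text
[(496, array([ 0.4233, -0.0199,  0.0782,  0.0427, -1.5643]))]
at 12.52 [ 0.4255 -0.0189  0.1155] F [0.9 0.2 0. ] w 0.0869 g 0.0 q [ 0.34  0.2  -0.63  0.   -0.74 -0.34]
closed 13.34 [ 0.4247 -0.0191  0.1149] F [-2.3 -0.6  0.8] w 0.042 g 30.0 q [ 0.34  0.2  -0.64 -0.   -0.74 -0.34]
True
lift 13.99 [ 0.4245 -0.0191  0.1891] F [-0.3 -0.1 -1.3] w 0.0415 g 30.0 q [ 0.34  0.09 -0.53 -0.   -0.95 -0.34]
```

```bash
python3 - <<'E'
from h import *
o,th=place("B")
if abs(o["force"][2])<12 and np.hypot(*o["force"][:2])<12: lin(*B["B"][:2],.0722,th,.02); st("seat"); release("B",th)
c=optics.camera("scene"); save(c,"b"); cv2.imwrite("pics/bc.png",cv2.resize(cv2.imread("pics/b.png")[190:290,290:450],(800,500)))
E
```

```text
over 16.86 [ 0.5648 -0.1985  0.1209] F [ 0.2  0.3 -0.1] w 0.0414 g 30.0 q [-0.07  0.45 -0.22  0.   -0.9   1.37]
in 18.17 [ 0.5644 -0.1979  0.0729] F [-3.1  0.4 -3.3] w 0.0412 g 30.0 q [-0.07  0.51 -0.26 -0.   -0.8   1.37]
seat 18.42 [ 0.5644 -0.1979  0.0722] F [-6.2  0.5 -0.2] w 0.0414 g 30.0 q [-0.07  0.51 -0.26 -0.   -0.8   1.37]
up 19.84 [ 0.5645 -0.1978  0.1888] F [-0.7 -0.  -0.6] w 0.0621 g 0.0 q [-0.07  0.38 -0.13 -0.   -1.06  1.37]
```

View pics/bc.png

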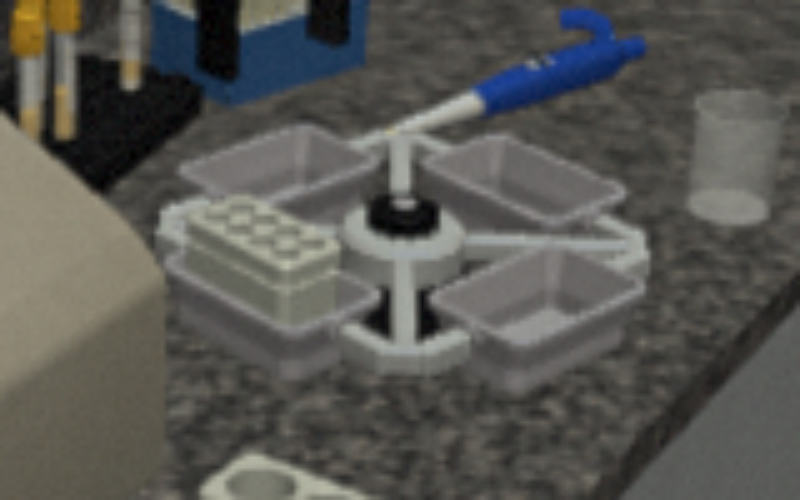

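Narrow insert sits in the left bucket (crop ~260,250), upright and low; other buckets are empty. Next: the wide lower insert of pile 2, into A.

```bash
cat >> h.py <<'E'
def low(y0,y1,b):
    r=find("scene",.05,.07,y0,y1); print(r); r=max(r,key=lambda k:k[0])[1]
    x,y,a=r[0],r[1],r[4]
    if abs(r[2]-.076)>.005 or abs(r[3]-.042)>.005: print("bad fit"); return
    lin(.45,-.2,.19,sensors_th(),.3) if sensors.observe()["eef_pos"][1]<-.15 else None
    jaws.move_gripper(.087); th=pick((x,y,.2),a+np.pi/2); lin(x+.001,y,.15,th,.3)
    if grasp(x+.001,y,.055,th): lin(x,y,.19,th,.2); seat(b)
def sensors_th():
    q=sensors.observe()["ee_rot"]; return 2*np.arctan2(q[1],q[0])-np.pi/2
def seat(b):
    o,th=place(b)
    if np.abs(o["force"]).max()<14: lin(*B[b][:2],.0722,th,.02); st("seat"); release(b,th)
    else: print("CHECK FORCE")
E
python3 - <<'E'
from h import *
low(-.1,.06,"A")
E
```

```text
[(444, array([ 0.4401, -0.0184,  0.0785,  0.0458, -0.0409]))]
at 22.77 [ 0.4416 -0.0189  0.0555] F [ 0.2  0.1 -0. ] w 0.0869 g 0.0 q [ 0.33  0.32 -0.66  0.   -0.58  1.2 ]
closed 23.59 [ 0.4411 -0.0184  0.055 ] F [-0.5 -0.3 -0.6] w 0.0416 g 30.0 q [ 0.33  0.32 -0.67  0.   -0.58  1.2 ]
over 27.87 [ 0.6316 -0.316   0.1212] F [ 0.1  0.3 -1. ] w 0.0418 g 30.0 q [-0.24  0.61  0.08  0.   -1.04 -0.03]
in 29.18 [ 0.6316 -0.3161  0.0734] F [-0.7 -1.8 -2.2] w 0.0416 g 30.0 q [-0.24  0.66  0.03  0.   -0.95 -0.03]
seat 29.43 [ 0.6317 -0.3161  0.0725] F [-0.7 -2.8 -1.6] w 0.0418 g 30.0 q [-0.24  0.66  0.03  0.   -0.95 -0.03]
up 30.85 [ 0.6312 -0.3157  0.1886] F [-0.8  0.3 -0. ] w 0.062 g 0.0 q [-0.24  0.56  0.16 -0.   -1.18 -0.03]
```

```bash
python3 - <<'E'
from h import *
lin(.44,-.25,.2,sensors_th(),.3)
push(.167,np.pi/2)
jaws.move_gripper(.087); th=pick((.425,.167,.2),0); lin(.425,.167,.2,th,.3)
r=find("scene",.11,.13,.06,.26); print(r); x,y,a=r[0][1][[0,1,4]]
if abs(x-.425)<.008 and abs(abs(a)-np.pi/2)<.1:
    y=y+.0007; lin(.425,y,.2,th,.3)
    if grasp(.425,y,.115,th): lin(.425,y,.19,th,.15); st("lift"); seat("D")
E
```

```text
down 35.21 [0.4855 0.1673 0.0887] F [ 0.3 -0.7  0.9] w 0.0299 g 0.0 q [ 0.65  0.37 -0.46  0.   -0.74  0.92]
pushed 35.95 [0.4554 0.1671 0.088 ] F [-0.6 -0.6 -0.3] w 0.0301 g 0.0 q [ 0.69  0.33 -0.53 -0.   -0.71  0.88]
[(636, array([0.4232, 0.1664, 0.079 , 0.0429, 1.5559]))]
at 40.68 [0.4254 0.1674 0.1156] F [ 0.2 -0.5  1. ] w 0.0873 g 0.0 q [ 0.73  0.24 -0.56  0.   -0.76 -0.73]
closed 41.51 [0.4249 0.167  0.115 ] F [-1.1 -0.1  1.3] w 0.0414 g 30.0 q [ 0.73  0.24 -0.57 -0.   -0.76 -0.73]
lift 42.16 [0.4246 0.1668 0.1892] F [-0.9  0.7 -2.4] w 0.0414 g 30.0 q [ 0.73  0.15 -0.47 -0.   -0.96 -0.73]
over 44.45 [ 0.4478 -0.2642  0.1205] F [ 1.4  0.7 -0.7] w 0.0415 g 30.0 q [-0.22  0.33 -0.41  0.   -0.83 -0.05]
in 45.76 [ 0.4476 -0.2645  0.0738] F [ 0.9  0.1 -1. ] w 0.0417 g 30.0 q [-0.22  0.4  -0.46  0.   -0.71 -0.05]
seat 46.01 [ 0.4475 -0.2645  0.0723] F [-0.  -0.7 -0.5] w 0.0416 g 30.0 q [-0.22  0.4  -0.46 -0.   -0.71 -0.05]
up 47.43 [ 0.4469 -0.2643  0.1889] F [-0.5 -0.3 -0.8] w 0.0622 g 0.0 q [-0.22  0.25 -0.33 -0.   -1.   -0.05]
```

```bash
python3 - <<'E'
from h import *
low(.06,.26,"C")
lin(.44,-.05,.22,sensors_th(),.3); env.move_to([.42,.17,.25+G],quat(pick((.42,.17,.25),np.pi/2)))
c=optics.camera("top"); save(c,"end"); P=cloud(c); x,y,z=P[...,0],P[...,1],P[...,2]
for q in big(P,(z>.068)&(z<.09)&(x>.35)&(x<.75)&(y<-.12)&(y>-.46)): print(len(q),rect(q),np.median(q[:,2]).round(4))
cv2.imwrite("pics/endc.png",cv2.resize(cv2.imread("pics/end.png")[150:375,110:510],(800,450)))
E
```

```text
[(736, array([0.4435, 0.1682, 0.0773, 0.0447, 0.0093]))]
at 51.38 [0.4449 0.1683 0.0556] F [0.2 0.1 0.3] w 0.0872 g 0.0 q [ 0.7   0.37 -0.58  0.   -0.62  0.88]
closed 52.2 [0.4445 0.1682 0.055 ] F [-0.4 -0.8  0.2] w 0.0415 g 30.0 q [ 0.7   0.37 -0.59  0.   -0.62  0.88]Traceback (most recent call last):
  File "<stdin>", line 2, in <module>
  File "h.py", line 57, in low
    if grasp(x+.001,y,.055,th): lin(x,y,.19,th,.2); seat(b)
                                                    ~~~~^^^
  File "h.py", line 61, in seat
    o,th=place(b)
         ~~~~~^^^
  File "h.py", line 45, in place
    env.move_linear([.43,-.25,zc+G],rate=.3,attitude=quat(th)) if o[1]>-.15 else None
    ~~~~~~~~~~~~~~~^^^^^^^^^^^^^^^^^^^^^^^^^^^^^^^^^^^^^^^^^^^
rig.IKError: the arm cannot follow that straight line within its joint ranges
```

The insert is held, lifted clear, and nothing collided. For C I'll use the other half-turn (q6 ≈ 1.69).

```bash
python3 - <<'E'
from h import *
import h
o=st("now"); 
if o["grip_force"]>10:
    h.pick=lambda p,th: 4.444
    t=sensors_th(); lin(.44,-.05,.19,t,.3); seat("C")
    lin(.44,-.2,.22,sensors_th(),.3); lin(.42,.12,.25,sensors_th(),.3)
c=optics.camera("top"); save(c,"end"); P=cloud(c); x,y,z=P[...,0],P[...,1],P[...,2]
for q in big(P,(z>.068)&(z<.09)&(x>.35)&(x<.75)&(y<-.12)&(y>-.46)): print(len(q),rect(q),np.median(q[:,2]).round(4))
cv2.imwrite("pics/endc.png",cv2.resize(cv2.imread("pics/end.png")[150:375,110:510],(800,450)))
E
```

```text
now 53.02 [0.4429 0.1679 0.1887] F [-0.2 -0.1 -0.6] w 0.0413 g 30.0 q [ 0.71  0.18 -0.43 -0.   -0.97  0.87]
over 55.99 [ 0.5143 -0.3821  0.1211] F [ 1.2 -0.2 -0.9] w 0.0414 g 30.0 q [-0.39  0.51 -0.11  0.   -0.95  1.69]
in 57.3 [ 0.5142 -0.3826  0.0739] F [-0.3  0.4 -1.7] w 0.0418 g 30.0 q [-0.39  0.56 -0.15  0.   -0.86  1.69]
seat 57.55 [ 0.5141 -0.3826  0.0722] F [-0.4 -1.  -0.6] w 0.0413 g 30.0 q [-0.39  0.57 -0.15 -0.   -0.85  1.69]
up 58.98 [ 0.5136 -0.3823  0.1888] F [-0.   0.2 -0.4] w 0.0619 g 0.0 q [-0.39  0.45 -0.03 -0.   -1.1   1.69]
35 [ 0.7393 -0.1267  0.0254  0.0085 -0.6045] 0.0715
389 [ 0.6346 -0.3122  0.0764  0.0433  1.3173] 0.0772
418 [ 0.5685 -0.1957  0.0761  0.0419 -0.2687] 0.0775
453 [ 0.5146 -0.3792  0.0765  0.0434 -0.2795] 0.077
385 [ 0.4494 -0.2636  0.0764  0.042   1.307 ] 0.0773
```

View pics/endc.png

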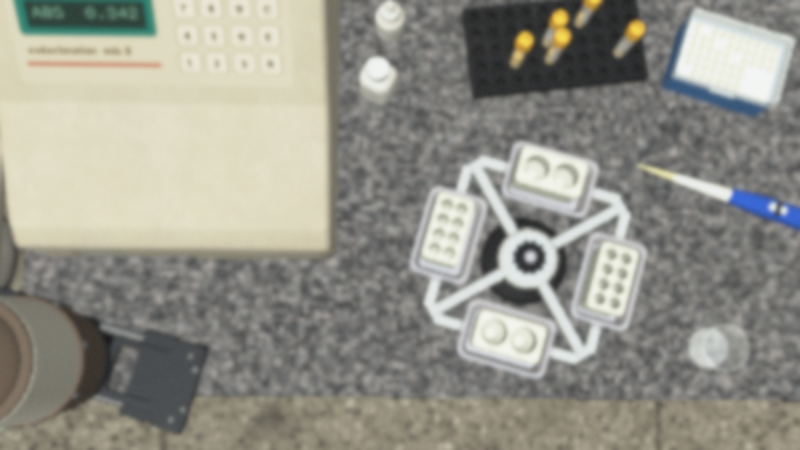

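All four inserts are in their buckets: wide ones far (crop 550,175) and near (505,335), narrow ones left (450,230) and right (612,275). Their tops are at 77 mm, as expected when seated, they are centred within about 4 mm, and the beaker and bottle are unmoved. The gripper is clear, so I'm handing in.

```bash
python3 -c "
from h import *
print(ticket.finish_job())"
```

```text
the job is handed in; nothing more can be done
None
```

The job is handed in, with no verdict returned: by the last camera check all four inserts are seated bores up, wide pair opposite and narrow pair opposite, and the beaker and bottle look undisturbed.

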